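# Clamp the vial carriage against the stop of a slide rail

### The arm

A 6-joint arm with a two-finger parallel gripper is mounted at the origin on a cart in front of the work surface, level with it; the furniture and walls round the work are solid. World frame = base frame: x ahead of the robot, y to its left, z up, the work surface at z = 0. Lengths are in m, angles in rad, forces in N, time in s.
With the tool pointing down it reaches from about 0.35 to 0.85 m from the base axis. Payload 8.1 kg.
Tool frame: the origin (TCP) lies at the centre of the arm's flange, where the gripper is bolted on; the fingertips stand 186 mm ahead of it and the grasp point (between the pads) lies 167 mm ahead of it; z points along the fingers, y is the line along which they close (so a half turn about z gives the same grasp; the last joint's range is limited). The gripper opens to 93 mm and grips with 3 to 60 N. Pads are 15 mm wide; open, the fingers measure 128 mm over their backs; the gripper's body (75 mm by 188 mm) begins 65 mm behind the grasp point.
Start: joints at [1.106, 0.13, 1.488, -0, 1.523, -0.085], TCP at [0.222, 0.557, 0.405] pointing down, gripper open.
Joint ranges: [-2.96, 2.96], [-0.89, 2.26], [0.02, 2.5], [-1.34, 4.48], [0, 2.73], [-2.66, 2.66]. Speed limits (rad/s): [2.39, 2.39, 2.79, 3.14, 3.14, 3.14].

### API

Orientations are given as a rotation vector (axis times angle).
In Python, from plant import read_state, read_camera, camera_params, robot gives the robot as it stands.
- The arm moves only by the tool carry_out, never from a script. Its argument "targets" is a list of rows, each an object of numbers: "hand": the opening in per cent of the stroke, from 0 (shut) to 100 (fully open); "x", "y", "z": the shift along the tool's x, y, z in m; "ax", "ay", "az": the turn, a rotation vector about the tool's x, y, z in rad. In form: [{"hand": .., "x": .., "y": .., "z": .., "ax": .., "ay": .., "az": ..}, ...]. A call has 1 to 8 rows; each row is the pose to reach, as a shift and turn from the pose commanded when the call began, along the tool's axes at that moment; what a row does not reach only later rows make up. A row lasts 1/8 s, in which the tool goes at most 62.5 mm and 10.7 degrees, less where a joint would pass 70% of its speed; a pose out of reach is approached as far as the arm can. A call with a gripper value outside its range is refused whole. The fingers move at their own pace and stop on an object; "newtons" is the grip in N (left out, the last holds). Time passes only in rows, so rows that repeat a pose let the fingers close. It gives the time, the measured TCP pose, the force, the opening and the grip force at its end, in the units of the state.
- read_state(): the state, without advancing time (a new reading comes with each control period).
- read_camera(name): name is "scene" or "top" or "wrist"; returns (picture, depth): 420x560x3 uint8, blue, green, red; 420x560 float32, m along the optical axis (not along the pixel's ray), 0 where there is no reading.
- camera_params(name): a dict with "fx", "fy", "cx", "cy" (pixels), "position" and "rotation" of the camera in the world. Camera axes: x right, y up, looking along -z (the intrinsics and any distortion apply to the point x, -y, -z); pixel columns grow to the right and rows downward; lengths in m; the calibration is good to about 2 mm. A picture is of the moment at which its call begins: read the wrist's pose just before it. camera_params takes no time and is no camera call; for the wrist camera it gives the pose at the moment of the call.
- robot.close_job(): hands the job in; it is judged then, once.
The state is a dict: "t": time; "q": joint angles; "dq": joint speeds; "joint_torque": joint torques, N m; "tool_pos": TCP position; "orientation": TCP orientation; "force": force on the tool from outside, world axes, zero at the start; "wrist_torque": the same for the moment, N m; "opening": finger opening in m; "gripper_force": force on a finger pad.
Only numpy, scipy, OpenCV 4.12 (cv2) and the standard library are available. Lean on these libraries where they do the work, as an engineer would, in place of code of your own. Each camera call takes 0.05 s, during which the arm holds its last target. There are 200 camera calls.

### The job

Slide the vial carriage along its rail until it is up against the small stop block, then lock it there by turning the carriage's own clamp knob clockwise, a quarter turn fully home. Leave the stop block where it is.

Things in the scene. Friction and masses are not known exactly. Their poses are not given: they have to be found in the camera images.
- clamp_knob (a joint): Turn of the vial carriage's clamp knob, rad: 0 loose, 1.57 locked (hard end), growing clockwise seen from above. Starts loose, 0 to 0.3. Up to 0.6 the carriage slides with about 2 N; beyond, a pad clamps the rail, with about 35 N of hold when locked. Turning takes up to 0.4 N m; it stays where it is left. Bar along the rail: loose; across it: locked.
- clamp_grip (a point): Grip point of that knob, a black T-bar on a round steel foot on the carriage's near half. On its vertical axis, 54 mm above the bench. Bar 40 mm long, 12 mm thick, from 42 to 66 mm above the bench. Frame turns with the knob: y along the bar, z up. Around it the carriage's top is flat (32 mm above the bench) and clear for 40 mm; the vial beyond reaches 91 mm.
- carriage_face (a point): Middle of the carriage's end face toward the stop, 25 mm above the bench. The carriage is an aluminium plate on a grey rail 340 mm long, 112 mm across it, 80 mm along, with a steel cup holding a vial on its far half. Frame fixed to it: y along the rail toward the stop (about world +y, the robot's left), z up. The knob's axis is at x = -26 mm, y = -40 mm in it.
- stop_face (a point): Middle of the stop's end face toward the carriage, same height and axes as carriage_face; the two points meet when the carriage is up against it. The stop is a shorter aluminium block, 100 mm across and 36 mm along the rail, near the rail's left end, with no vial. It is clamped by a like knob on its far half (bar across the rail) and holds about 35 N.

How it is judged:
By the outcome, as a careful person would: the job done as asked, in the order asked, and still so for the second after the job is handed in, with the robot touching nothing.
It also fails if it takes over 35 s, if anything falls off the work surface, if the arm or the gripper's body presses on something with over 40 N, if the wrist force passes 120 N, or if a joint passes its speed limit or range.

## Working session

There is one attempt and no reset: what is moved stays moved. The work goes in short steps, Python scripts to look and compute and a tool call to move; the robot and the scene stay as the last step left them, time stands still between calls to the robot, and variables do not carry over. Pictures are saved under pics/ and viewed, at most 10 in all, crops included, and the job is handed in when it is done.

Besides the shell and the picture viewer there is one more tool, called after ">>>" as name([rows], argument=value, ...), one row to a line, values as JSON. carry_out: Moves the arm, as the interface text tells. Its arguments: {"type":"object","properties":{"targets":{"type":"array","items":{"type":"object","properties":{"hand":{"type":"number"},"x":{"type":"number"},"y":{"type":"number"},"z":{"type":"number"},"ax":{"type":"number"},"ay":{"type":"number"},"az":{"type":"number"}}}},"newtons":{"type":"number"}},"required":["targets"]}

```bash
mkdir -p pics
cat > h.py <<'E'
import numpy as np, cv2
from plant import read_state, read_camera, camera_params, robot
from scipy.spatial.transform import Rotation as R
def cloud(name):
    p=camera_params(name); im,d=read_camera(name)
    v,u=np.mgrid[0:d.shape[0],0:d.shape[1]]
    c=np.stack([(u-p['cx'])/p['fx']*d,-(v-p['cy'])/p['fy']*d,-d],-1)
    W=c@np.array(p['rotation']).T+np.array(p['position']); W[d==0]=np.nan
    return im,d,W
E
python3 - <<'E'
from h import *
print(read_state())
for n in('top','scene'):
    p=camera_params(n);print(p)
    im,d,W=cloud(n);cv2.imwrite(f'pics/{n}0.png',im);np.savez(f'{n}0.npz',im=im,W=W)
E
```

```text
{'t': 0.0, 'q': array([ 1.10559648e+00,  1.31169081e-01,  1.48928800e+00, -3.32034024e-05,
        1.52300150e+00, -8.54170374e-02]), 'dq': array([-0.00079193,  0.00071686, -0.00101906,  0.00083116,  0.00221477,
       -0.00036261]), 'joint_torque': array([ 1.44576818e-03, -5.59862816e+01, -4.91742969e+01,  7.70213362e-02,
        3.53850983e-02, -1.30117860e-04]), 'tool_pos': array([0.22232122, 0.55704066, 0.40367762]), 'orientation': array([-5.92890239e-01, -3.08465415e+00,  2.83434493e-03]), 'force': array([0.73481024, 0.16371781, 0.2017685 ]), 'wrist_torque': array([0.02215573, 0.05767458, 0.07591244]), 'gripper_force': 0.0, 'opening': 0.09300245241005942}
{'fx': 518.4271598155901, 'fy': 518.4271598155901, 'cx': 280.6459042628949, 'cy': 205.40952897554075, 'position': array([0.45909165, 0.3136584 , 0.93510608]), 'rotation': array([ 0.0632534 , -0.08095532, -1.59863505])}Traceback (most recent call last):
  File "<stdin>", line 5, in <module>
  File "h.py", line 8, in cloud
    W=c@np.array(p['rotation']).T+np.array(p['position']); W[d==0]=np.nan
      ~~~~~~~~~~~~~~~~~~~~~~~~~~~^~~~~~~~~~~~~~~~~~~~~~~~
ValueError: operands could not be broadcast together with shapes (420,560) (3,)
```

```bash
sed -i "s/np.array(p\['rotation'\]).T/R.from_rotvec(p['rotation']).as_matrix().T/" h.py
python3 - <<'E'
from h import *
for n in('top','scene'):
    p=camera_params(n);print(p)
    im,d,W=cloud(n);cv2.imwrite(f'pics/{n}0.png',im);np.savez(f'{n}0.npz',im=im,W=W)
E
```

```text
{'fx': 518.4271598155901, 'fy': 518.4271598155901, 'cx': 280.6459042628949, 'cy': 205.40952897554075, 'position': array([0.45909165, 0.3136584 , 0.93510608]), 'rotation': array([ 0.0632534 , -0.08095532, -1.59863505])}
{'fx': 411.77881329080566, 'fy': 411.77881329080566, 'cx': 277.313220249891, 'cy': 204.58101217931568, 'position': array([ 0.25236198, -0.20179153,  0.71758393]), 'rotation': array([ 0.69561672, -0.18259799, -0.46744837])}
```

View pics/top0.png

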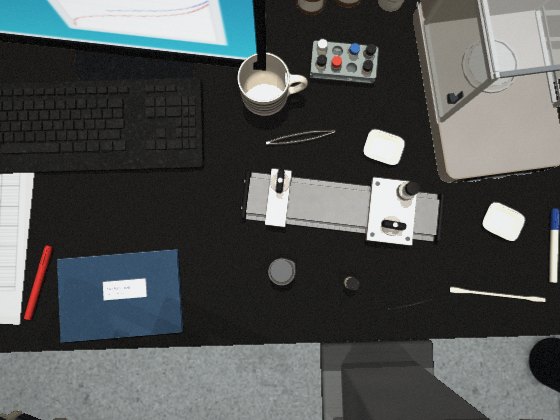

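View pics/scene0.png

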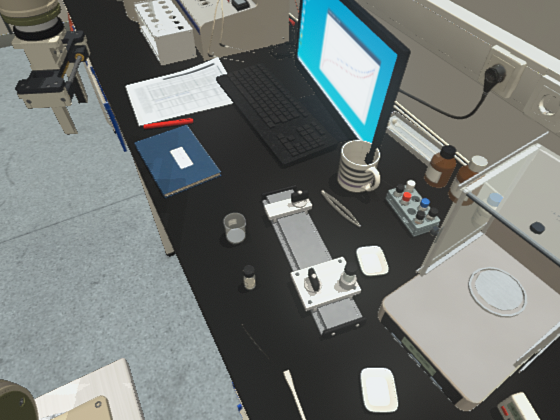

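Top view: the stop is at about (278,197) with its knob at (280,182). The carriage is at (392,210), its knob at (394,225) with the bar along the rail, and the vial at (407,189). Next I'll measure from the point cloud.

```bash
cat > m.py <<'E'
from h import *
def measure(im,W):
    z=W[...,2]; g=im.min(-1)
    v,u=np.mgrid[0:420,0:560]
    roi=(u>235)&(u<450)&(v>160)&(v<250)
    out={}
    m=roi&(g>150)&(abs(z-.032)<.008)
    n,l,s,c=cv2.connectedComponentsWithStats(m.astype(np.uint8))
    for i in np.argsort(-s[1:,4])[:2]+1:
        P=W[l==i]; r=cv2.minAreaRect((P[:,:2]*1000).astype(np.float32))
        print('plate',c[i],s[i,4],r,np.median(P[:,2]),'\n',cv2.boxPoints(r))
    for lab,q in(('carr',(u>360)),('stop',u<300)):
        m=roi&q&(z>.055)&(z<.075)&(g<70)
        n,l,s,c=cv2.connectedComponentsWithStats(m.astype(np.uint8))
        for i in range(1,n):
            if s[i,4]<15: continue
            P=W[l==i]; r=cv2.minAreaRect((P[:,:2]*1000).astype(np.float32))
            print(lab,'knob',c[i],s[i,4],r,np.median(P[:,2]),P.mean(0))
if __name__=='__main__':
    d=np.load('top0.npz'); measure(d['im'],d['W'])
E
python3 m.py
```

```text
plate [389.83400992 211.91610284] 2217 ((526.9998168945312, 107.51011657714844), (79.71975708007812, 111.30355834960938), 81.65137481689453) 0.03263978341740148 
 [[466.15027   76.153046]
 [576.27435   59.99222 ]
 [587.84937  138.86719 ]
 [477.72528  155.02802 ]]
plate [277.22435897 200.81089744] 936 ((556.6904907226562, 307.01336669921875), (35.824867248535156, 99.04180908203125), 81.78160858154297) 0.0324054683468169 
 [[505.11765 296.36374]
 [603.1423  282.20602]
 [608.2633  317.663  ]
 [510.2387  331.8207 ]]
carr knob [393.43165468 224.63309353] 139 ((501.2657470703125, 112.39177703857422), (38.26900863647461, 11.816011428833008), 78.06697845458984) 0.06347829850721731 [0.50090884 0.11343703 0.06309001]
stop knob [280.69387755 173.20408163] 49 ((593.6474609375, 301.29132080078125), (8.541046142578125, 15.563124656677246), 88.26294708251953) 0.06372143023577215 [0.59374908 0.30098429 0.06360241]
stop knob [279.         186.87096774] 62 ((571.4489135742188, 304.4877014160156), (10.216188430786133, 18.11598777770996), 88.35127258300781) 0.06346347675514014 [0.57050933 0.30453731 0.06319467]
```

```bash
cat > g.py <<'E'
from h import *
import sys
# target x y z(grasp, m) and yaw of tool y (deg), tool pointing down
x,y,z,yaw=map(float,sys.argv[1:5])
s=read_state(); T=R.from_rotvec(s['orientation'])
a=np.radians(yaw); Y=np.array([np.cos(a),np.sin(a),0]); Z=np.array([0,0,-1.]); X=np.cross(Y,Z)
G=R.from_matrix(np.stack([X,Y,Z],1))
print('t',round(s['t'],2),'shift',np.round(T.inv().apply(np.array([x,y,z+.167])-s['tool_pos']),4),'turn',np.round((T.inv()*G).as_rotvec(),4),'rail dir in tool',np.round(T.inv().apply([.1454,.989,0]),3),'F',np.round(s['force'],1),'q6',s['q'][5])
E
python3 g.py .5013 .112 .14 -12
```

```text
t 0.15 shift [-0.4241 -0.3098  0.0973] turn [-1.3000e-03  9.0000e-04  1.4004e+00] rail dir in tool [ 0.232  0.972 -0.001] F [ 0.1  0.  -0.7] q6 -0.0853888425232618
```

>>> carry_out([
  {"hand":38,"x":-0.03,"y":-0.022,"z":0.0,"az":0.1},
  {"hand":38,"x":-0.075,"y":-0.055,"z":0.01,"az":0.25},
  {"hand":38,"x":-0.12,"y":-0.088,"z":0.02,"az":0.4},
  {"hand":38,"x":-0.165,"y":-0.12,"z":0.03,"az":0.55},
  {"hand":38,"x":-0.21,"y":-0.153,"z":0.045,"az":0.7},
  {"hand":38,"x":-0.255,"y":-0.186,"z":0.06,"az":0.85},
  {"hand":38,"x":-0.3,"y":-0.219,"z":0.07,"az":1.0},
  {"hand":38,"x":-0.335,"y":-0.245,"z":0.08,"az":1.12},
])

```text
schema error: expected keys hand, x, y, z, ax, ay, az
```

```bash
python3 g.py .5013 .112 .14 -12
```

```text
t 0.15 shift [-0.4241 -0.3098  0.0973] turn [-1.3000e-03  9.0000e-04  1.4004e+00] rail dir in tool [ 0.232  0.972 -0.001] F [ 0.1  0.  -0.7] q6 -0.0853888425232618
```

>>> carry_out([
  {"hand":38,"x":-0.03,"y":-0.022,"z":0.0,"ax":0,"ay":0,"az":0.1},
  {"hand":38,"x":-0.075,"y":-0.055,"z":0.01,"ax":0,"ay":0,"az":0.25},
  {"hand":38,"x":-0.12,"y":-0.088,"z":0.02,"ax":0,"ay":0,"az":0.4},
  {"hand":38,"x":-0.165,"y":-0.12,"z":0.03,"ax":0,"ay":0,"az":0.55},
  {"hand":38,"x":-0.21,"y":-0.153,"z":0.045,"ax":0,"ay":0,"az":0.7},
  {"hand":38,"x":-0.255,"y":-0.186,"z":0.06,"ax":0,"ay":0,"az":0.85},
  {"hand":38,"x":-0.3,"y":-0.219,"z":0.07,"ax":0,"ay":0,"az":1.0},
  {"hand":38,"x":-0.335,"y":-0.245,"z":0.08,"ax":0,"ay":0,"az":1.12},
])

```text
t: 1.15
tool_pos: [0.4434, 0.2035, 0.3242]
orientation: [2.147, 2.293, -0.0]
force: [0.2, -0.2, 0.3]
opening: 0.0352
gripper_force: 0.0
```

```bash
python3 g.py .5013 .112 .14 -12
```

```text
t 1.15 shift [-0.0951  0.0518  0.0172] turn [-1.000e-04  2.000e-04  2.751e-01] rail dir in tool [ 0.977  0.21  -0.   ] F [ 0.2 -0.2  0.3] q6 0.2596212676944459
```

>>> carry_out([
  {"hand":38,"x":-0.04,"y":0.022,"z":0.007,"ax":0,"ay":0,"az":0.12},
  {"hand":38,"x":-0.075,"y":0.041,"z":0.013,"ax":0,"ay":0,"az":0.22},
  {"hand":38,"x":-0.095,"y":0.052,"z":0.017,"ax":0,"ay":0,"az":0.275},
  {"hand":38,"x":-0.095,"y":0.052,"z":0.017,"ax":0,"ay":0,"az":0.275},
  {"hand":38,"x":-0.095,"y":0.052,"z":0.017,"ax":0,"ay":0,"az":0.275},
])

```text
t: 1.78
tool_pos: [0.501, 0.1149, 0.3076]
orientation: [-2.435, -1.984, 0.001]
force: [-0.3, 0.6, 1.1]
opening: 0.0351
gripper_force: 0.0
```

```bash
python3 g.py .5013 .112 .055 -12
python3 - <<'E'
from h import *
im,d,W=cloud('wrist'); cv2.imwrite('pics/w1.png',im)
m=(W[...,2]>.058)&(W[...,2]<.072)&(im.max(-1)<80)&(np.hypot(W[...,0]-.501,W[...,1]-.112)<.04)
print(m.sum())
if m.sum()>20:
    P=W[m]; print(cv2.minAreaRect((P[:,:2]*1000).astype(np.float32)),P.mean(0))
E
```

```text
t 1.77 shift [-0.0027  0.0009  0.0856] turn [-0.0007 -0.0002  0.0063] rail dir in tool [ 0.998 -0.057  0.   ] F [-0.3  0.6  1.1] q6 0.32845129308929294
779
((503.3984069824219, 112.93241882324219), (39.2677116394043, 11.234210968017578), 78.19058990478516) [0.50358674 0.11424434 0.06361058]
```

View pics/w1.png

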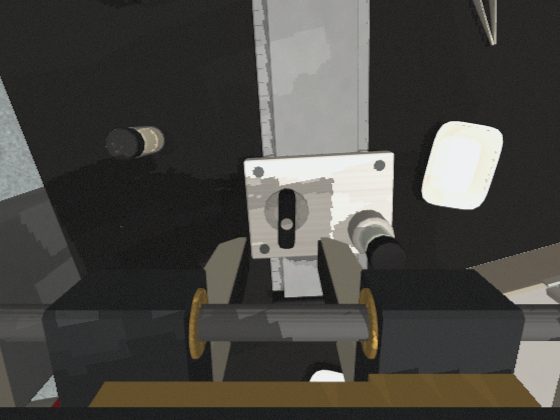

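Wrist view: the carriage knob is at (287,215) with its bar along the rail, and the vial cap is at (385,250). The knob position agrees with the top view to within 2 mm, so I'll descend and grip.

>>> carry_out([
  {"hand":38,"x":-0.002,"y":0.002,"z":0.025,"ax":0,"ay":0,"az":0.006},
  {"hand":38,"x":-0.002,"y":0.002,"z":0.05,"ax":0,"ay":0,"az":0.006},
  {"hand":38,"x":-0.002,"y":0.002,"z":0.072,"ax":0,"ay":0,"az":0.006},
  {"hand":38,"x":-0.002,"y":0.002,"z":0.084,"ax":0,"ay":0,"az":0.006},
  {"hand":38,"x":-0.002,"y":0.002,"z":0.084,"ax":0,"ay":0,"az":0.006},
  {"hand":0,"x":-0.002,"y":0.002,"z":0.084,"ax":0,"ay":0,"az":0.006},
  {"hand":0,"x":-0.002,"y":0.002,"z":0.084,"ax":0,"ay":0,"az":0.006},
  {"hand":0,"x":-0.002,"y":0.002,"z":0.084,"ax":0,"ay":0,"az":0.006},
], newtons=25)

```text
t: 2.82
tool_pos: [0.503, 0.1125, 0.226]
orientation: [-2.441, -1.976, -0.0]
force: [-10.2, 1.5, 23.3]
opening: 0.0119
gripper_force: 60.1
```

```bash
python3 g.py .5013 .112 .055 -12
```

```text
t 2.83 shift [-0.0008 -0.0016  0.004 ] turn [-0.0004 -0.0007 -0.0005] rail dir in tool [ 0.998 -0.064  0.001] F [-10.2   1.5  23.3] q6 0.32978995796353144
```

Opening is 12 mm, so the bar is held, but there is about 23 N upward, so the tips are probably on the foot. I'll ease off, raise 5 mm and regrip.

>>> carry_out([
  {"hand":25,"x":0,"y":0,"z":-0.003,"ax":0,"ay":0,"az":0},
  {"hand":25,"x":0,"y":0,"z":-0.005,"ax":0,"ay":0,"az":0},
  {"hand":25,"x":0,"y":0,"z":-0.005,"ax":0,"ay":0,"az":0},
  {"hand":0,"x":0,"y":0,"z":-0.005,"ax":0,"ay":0,"az":0},
  {"hand":0,"x":0,"y":0,"z":-0.005,"ax":0,"ay":0,"az":0},
  {"hand":0,"x":0,"y":0,"z":-0.005,"ax":0,"ay":0,"az":0},
], newtons=20)

```text
t: 3.58
tool_pos: [0.5027, 0.1121, 0.2285]
orientation: [-2.442, -1.976, 0.001]
force: [-1.3, -0.2, 0.1]
opening: 0.012
gripper_force: 20.0
```

```bash
python3 g.py .5243 .2546 .0615 -12;  python3 -c "
from h import *
s=read_state();print(s['gripper_force'],s['wrist_torque'])"
```

```text
t 3.58 shift [ 0.1439 -0.0086  0.    ] turn [-0.0005  0.0002 -0.0006] rail dir in tool [ 0.998 -0.064 -0.   ] F [-1.3 -0.2  0.1] q6 0.32981481646497546
19.99977082014084 [-0.10724937  0.19626228 -0.05841919]
```

>>> carry_out([
  {"hand":0,"x":0.008,"y":-0.0005,"z":0,"ax":0,"ay":0,"az":0},
  {"hand":0,"x":0.028,"y":-0.0018,"z":0,"ax":0,"ay":0,"az":0},
  {"hand":0,"x":0.052,"y":-0.0033,"z":0,"ax":0,"ay":0,"az":0},
  {"hand":0,"x":0.076,"y":-0.0049,"z":0,"ax":0,"ay":0,"az":0},
  {"hand":0,"x":0.1,"y":-0.0064,"z":0,"ax":0,"ay":0,"az":0},
  {"hand":0,"x":0.12,"y":-0.0077,"z":0,"ax":0,"ay":0,"az":0},
  {"hand":0,"x":0.131,"y":-0.0084,"z":0,"ax":0,"ay":0,"az":0},
  {"hand":0,"x":0.134,"y":-0.0086,"z":0,"ax":0,"ay":0,"az":0},
])

```text
t: 4.58
tool_pos: [0.5225, 0.2455, 0.2286]
orientation: [2.441, 1.977, -0.0]
force: [0.9, -2.2, -1.0]
opening: 0.0117
gripper_force: 20.0
```

```bash
python3 g.py .5243 .2546 .0615 -12;  python3 - <<'E'
from h import *
s=read_state();print(s['gripper_force'],s['wrist_torque'])
im,d,W=cloud('top');cv2.imwrite('pics/top1.png',cv2.resize(im[150:260,220:420],None,fx=4,fy=4))
E
```

```text
t 4.58 shift [ 0.0092 -0.0001  0.0001] turn [0.     0.0002 0.0002] rail dir in tool [ 0.998 -0.063 -0.   ] F [ 0.9 -2.2 -1. ] q6 0.5598470848358256
20.00120311975479 [-0.4534569  -0.13550792 -0.07235834]
```

View pics/top1.png

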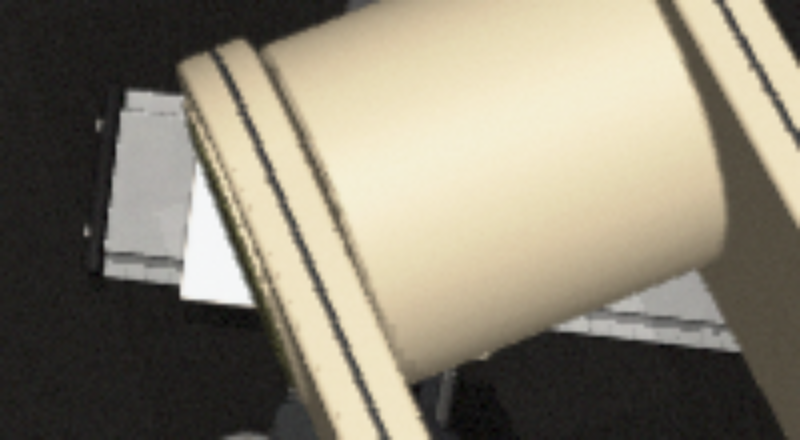

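The top view is blocked by the arm. Only the stop's left part shows, at crop (210,270). Force is about 2 N, which fits sliding. I'll creep forward in small steps and watch the force.

>>> carry_out([
  {"hand":0,"x":0.002,"y":-0.0001,"z":0,"ax":0,"ay":0,"az":0},
  {"hand":0,"x":0.004,"y":-0.0002,"z":0,"ax":0,"ay":0,"az":0},
  {"hand":0,"x":0.006,"y":-0.0004,"z":0,"ax":0,"ay":0,"az":0},
  {"hand":0,"x":0.007,"y":-0.0004,"z":0,"ax":0,"ay":0,"az":0},
  {"hand":0,"x":0.007,"y":-0.0004,"z":0,"ax":0,"ay":0,"az":0},
])

```text
t: 5.25
tool_pos: [0.5234, 0.2519, 0.2286]
orientation: [-2.442, -1.976, 0.0]
force: [1.1, -2.6, -3.4]
opening: 0.0118
gripper_force: 20.0
```

>>> carry_out([
  {"hand":0,"x":0.0005,"y":0,"z":0,"ax":0,"ay":0,"az":0},
  {"hand":0,"x":0.001,"y":-0.0001,"z":0,"ax":0,"ay":0,"az":0},
])

```text
t: 5.5
tool_pos: [0.5236, 0.2528, 0.2286]
orientation: [2.442, 1.976, -0.0]
force: [1.8, -2.3, -4.5]
opening: 0.0121
gripper_force: 20.0
```

>>> carry_out([
  {"hand":0,"x":0.0005,"y":0,"z":0,"ax":0,"ay":0,"az":0},
  {"hand":0,"x":0.0005,"y":0,"z":0,"ax":0,"ay":0,"az":0},
])

```text
t: 5.75
tool_pos: [0.5236, 0.2534, 0.2286]
orientation: [-2.442, -1.976, 0.0]
force: [1.6, -1.6, -5.5]
opening: 0.0123
gripper_force: 20.0
```

>>> carry_out([
  {"hand":0,"x":0.0005,"y":0,"z":0,"ax":0,"ay":0,"az":0},
  {"hand":0,"x":0.0005,"y":0,"z":0,"ax":0,"ay":0,"az":0},
])

```text
t: 6.0
tool_pos: [0.5237, 0.2539, 0.2286]
orientation: [-2.442, -1.976, 0.0]
force: [1.3, -3.0, -5.5]
opening: 0.0116
gripper_force: 20.0
```

>>> carry_out([
  {"hand":0,"x":0.0005,"y":0,"z":0,"ax":0,"ay":0,"az":0},
  {"hand":0,"x":0.0005,"y":0,"z":0,"ax":0,"ay":0,"az":0},
])

```text
t: 6.25
tool_pos: [0.5238, 0.2541, 0.2286]
orientation: [2.442, 1.976, -0.001]
force: [-0.3, -4.2, -4.6]
opening: 0.0117
gripper_force: 20.0
```

>>> carry_out([
  {"hand":0,"x":0.0005,"y":0,"z":0,"ax":0,"ay":0,"az":0},
  {"hand":0,"x":0.0005,"y":0,"z":0,"ax":0,"ay":0,"az":0},
])

```text
t: 6.5
tool_pos: [0.5239, 0.2544, 0.2286]
orientation: [2.442, 1.976, -0.002]
force: [-0.1, -5.9, -3.5]
opening: 0.012
gripper_force: 20.0
```

Run:
```python
from h import *
s=read_state();print(s['force'],s['tool_pos'],s['wrist_torque'])
im,d,W=cloud('wrist');cv2.imwrite('pics/w2.png',im)
im,d,W=cloud('scene');cv2.imwrite('pics/s2.png',cv2.resize(im[170:350,220:420],None,fx=3,fy=3))
```

```text
[-0.05162886 -5.94481786 -3.48591251] [0.52386259 0.25436351 0.22859846] [-1.22572102  0.08909043 -0.04583645]
```

View pics/w2.png

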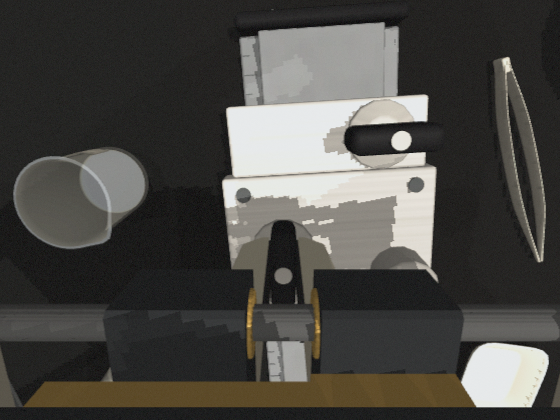

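The wrist view shows the carriage's front edge against the stop's edge, with a thin line between them at about rows 168-175. The force is rising while the motion shrinks, so contact is starting. I'll press a little more to confirm.

>>> carry_out([
  {"hand":0,"x":0.0005,"y":0,"z":0,"ax":0,"ay":0,"az":0},
  {"hand":0,"x":0.001,"y":0,"z":0,"ax":0,"ay":0,"az":0},
  {"hand":0,"x":0.001,"y":0,"z":0,"ax":0,"ay":0,"az":0},
])

```text
t: 6.98
tool_pos: [0.524, 0.2548, 0.2286]
orientation: [2.441, 1.975, -0.004]
force: [-1.5, -10.9, -1.7]
opening: 0.012
gripper_force: 20.0
```

Run:
```python
from h import *
s=read_state();print(s['force'],s['tool_pos'],s['wrist_torque'],s['q'][5])
im,d,W=cloud('wrist');cv2.imwrite('pics/w3.png',cv2.resize(im[80:230,200:450],None,fx=3,fy=3))
# world positions along rail direction for edges at two columns
D=np.array([.1454,.989,0])
for c in (260,300,330): print(c,[(r,int(im[r,c].mean()),round(float(W[r,c]@D)*1000,1),round(float(W[r,c,2])*1000,1)) for r in range(160,186,2)])
```

```text
[ -1.50403403 -10.88862171  -1.69227311] [0.52401786 0.25477934 0.22858436] [-1.84549194  0.2914595  -0.04928835] 0.5761116624566798
260 [(160, 232, 376.6, 32.4), (162, 231, 375.5, 32.4), (164, 230, 374.6, 33.0), (166, 232, 373.5, 32.8), (168, 230, 372.5, 32.8), (170, 231, 371.4, 32.4), (172, 231, 370.6, 33.6), (174, 224, 369.4, 32.9), (176, 122, 368.0, 30.8), (178, 206, 367.2, 32.4), (180, 226, 366.3, 33.2), (182, 230, 365.3, 33.2), (184, 232, 363.9, 31.9)]
300 [(160, 231, 375.2, 31.9), (162, 232, 374.2, 32.4), (164, 232, 373.2, 32.5), (166, 230, 372.0, 31.4), (168, 232, 371.3, 33.4), (170, 231, 370.1, 32.6), (172, 214, 369.1, 32.7), (174, 138, 367.6, 30.3), (176, 212, 367.2, 33.7), (178, 231, 365.9, 32.4), (180, 231, 365.0, 33.0), (182, 230, 363.9, 32.8), (184, 231, 362.8, 32.6)]
330 [(160, 232, 374.3, 32.5), (162, 231, 373.2, 32.1), (164, 231, 372.0, 31.4), (166, 232, 371.1, 32.2), (168, 231, 370.0, 31.7), (170, 200, 369.3, 33.2), (172, 127, 367.7, 30.7), (174, 211, 366.7, 31.1), (176, 230, 366.0, 32.8), (178, 231, 365.0, 33.0), (180, 232, 363.9, 32.8), (182, 232, 363.2, 34.5), (184, 231, 361.5, 31.5)]
```

View pics/w3.png

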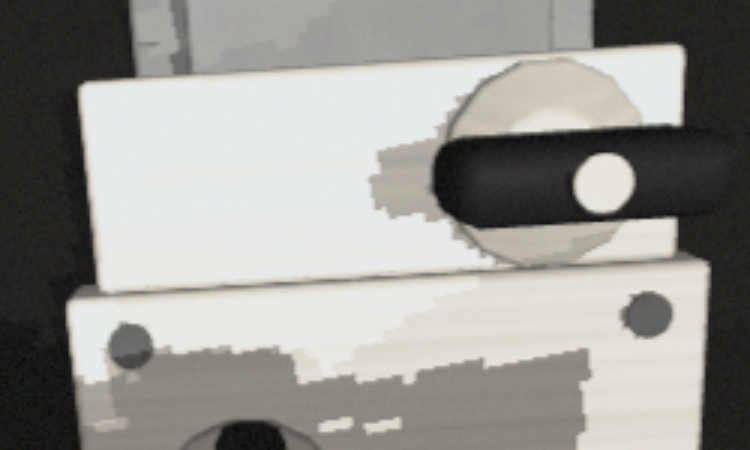

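Seated: about 11 N is held and only the chamfer line remains. Next I'll firm up the grip and turn the knob clockwise.

>>> carry_out([
  {"hand":0,"x":0,"y":0,"z":0,"ax":0,"ay":0,"az":0},
  {"hand":0,"x":0,"y":0,"z":0,"ax":0,"ay":0,"az":0},
  {"hand":0,"x":0,"y":0,"z":0,"ax":0,"ay":0,"az":0.1},
  {"hand":0,"x":0,"y":0,"z":0,"ax":0,"ay":0,"az":0.2},
  {"hand":0,"x":0,"y":0,"z":0,"ax":0,"ay":0,"az":0.3},
  {"hand":0,"x":0,"y":0,"z":0,"ax":0,"ay":0,"az":0.4},
  {"hand":0,"x":0,"y":0,"z":0,"ax":0,"ay":0,"az":0.4},
], newtons=60)

```text
t: 7.9
tool_pos: [0.5242, 0.2547, 0.2286]
orientation: [2.786, 1.449, -0.003]
force: [-0.6, -10.1, -2.2]
opening: 0.0115
gripper_force: 60.0
```

```bash
python3 -c "
from h import *
s=read_state();print(s['gripper_force'],s['opening'],s['wrist_torque'],s['q'][5])"
```

```text
59.99856770038605 0.011535468599380552 [-1.91382892  0.14677511  0.02384202] 0.9774443723095554
```

>>> carry_out([
  {"hand":0,"x":0,"y":0,"z":0,"ax":0,"ay":0,"az":0.12},
  {"hand":0,"x":0,"y":0,"z":0,"ax":0,"ay":0,"az":0.24},
  {"hand":0,"x":0,"y":0,"z":0,"ax":0,"ay":0,"az":0.36},
  {"hand":0,"x":0,"y":0,"z":0,"ax":0,"ay":0,"az":0.48},
  {"hand":0,"x":0,"y":0,"z":0,"ax":0,"ay":0,"az":0.6},
  {"hand":0,"x":0,"y":0,"z":0,"ax":0,"ay":0,"az":0.72},
  {"hand":0,"x":0,"y":0,"z":0,"ax":0,"ay":0,"az":0.84},
  {"hand":0,"x":0,"y":0,"z":0,"ax":0,"ay":0,"az":0.95},
])

```text
t: 8.9
tool_pos: [0.5243, 0.2544, 0.2287]
orientation: [3.138, 0.011, -0.001]
force: [-0.3, -12.4, -2.0]
opening: 0.0119
gripper_force: 60.1
```

>>> carry_out([
  {"hand":0,"x":0,"y":0,"z":0,"ax":0,"ay":0,"az":0.05},
  {"hand":0,"x":0,"y":0,"z":0,"ax":0,"ay":0,"az":0.1},
  {"hand":0,"x":0,"y":0,"z":0,"ax":0,"ay":0,"az":0.13},
  {"hand":0,"x":0,"y":0,"z":0,"ax":0,"ay":0,"az":0.13},
])

```text
t: 9.4
tool_pos: [0.5243, 0.2543, 0.2287]
orientation: [3.133, -0.188, -0.001]
force: [-0.2, -12.9, -1.1]
opening: 0.0115
gripper_force: 60.0
```

```bash
python3 g.py .524 .2548 .0615 -98.35; python3 -c "
from h import *
s=read_state();print(s['gripper_force'],s['opening'],s['wrist_torque'])"
```

```text
t 9.4 shift [-0.0004 -0.0004  0.0002] turn [0.0035 0.0002 0.026 ] rail dir in tool [ 0.026 -0.999 -0.003] F [ -0.2 -12.9  -1.1] q6 2.0562319001507703
60.04624128341675 0.011510195061470434 [-2.33380201  0.16409911  0.21201309]
```

>>> carry_out([
  {"hand":0,"x":0,"y":0,"z":0,"ax":0,"ay":0,"az":0.03},
  {"hand":0,"x":0,"y":0,"z":0,"ax":0,"ay":0,"az":0.06},
  {"hand":0,"x":0,"y":0,"z":0,"ax":0,"ay":0,"az":0.07},
  {"hand":0,"x":0,"y":0,"z":0,"ax":0,"ay":0,"az":0.07},
])

```text
t: 9.9
tool_pos: [0.5243, 0.2544, 0.2287]
orientation: [3.124, -0.296, -0.0]
force: [-0.3, -12.1, -1.6]
opening: 0.0114
gripper_force: 60.5
```

```bash
python3 g.py .524 .2548 .0615 -98.35; python3 -c "
from h import *
s=read_state();print(s['gripper_force'],s['opening'],s['wrist_torque'])"
```

```text
t 9.9 shift [-0.0004 -0.0004  0.0002] turn [ 0.0036 -0.0001 -0.043 ] rail dir in tool [-0.043 -0.999 -0.004] F [ -0.3 -12.1  -1.6] q6 2.1254832921158853
60.54700255393982 0.011431634303733701 [-2.28961446  0.25013025  0.73064153]
```

Torque rose to 0.73 N·m past the nominal end, so the knob is at its hard stop. I'll release and retreat straight up.

>>> carry_out([
  {"hand":35,"x":0,"y":0,"z":0,"ax":0,"ay":0,"az":0},
  {"hand":35,"x":0,"y":0,"z":0,"ax":0,"ay":0,"az":0},
  {"hand":35,"x":0,"y":0,"z":0,"ax":0,"ay":0,"az":0},
  {"hand":35,"x":0,"y":0,"z":-0.02,"ax":0,"ay":0,"az":0},
  {"hand":35,"x":0,"y":0,"z":-0.05,"ax":0,"ay":0,"az":0},
  {"hand":35,"x":0,"y":0,"z":-0.09,"ax":0,"ay":0,"az":0},
  {"hand":35,"x":0,"y":0,"z":-0.13,"ax":0,"ay":0,"az":0},
  {"hand":35,"x":0,"y":0,"z":-0.15,"ax":0,"ay":0,"az":0},
])

```text
t: 10.9
tool_pos: [0.5247, 0.2562, 0.3832]
orientation: [-3.125, 0.296, -0.008]
force: [0.3, -0.1, -0.2]
opening: 0.0327
gripper_force: 0.0
```

>>> carry_out([
  {"hand":35,"x":-0.05,"y":0.0,"z":0,"ax":0,"ay":0,"az":0},
  {"hand":35,"x":-0.1,"y":0.04,"z":0,"ax":0,"ay":0,"az":0},
  {"hand":35,"x":-0.14,"y":0.09,"z":0,"ax":0,"ay":0,"az":0},
  {"hand":35,"x":-0.15,"y":0.13,"z":0,"ax":0,"ay":0,"az":0},
  {"hand":35,"x":-0.15,"y":0.17,"z":0,"ax":0,"ay":0,"az":0},
  {"hand":35,"x":-0.15,"y":0.2,"z":0,"ax":0,"ay":0,"az":0},
  {"hand":35,"x":-0.15,"y":0.2,"z":0,"ax":0,"ay":0,"az":0},
])

```text
t: 11.78
tool_pos: [0.3389, 0.0864, 0.3789]
orientation: [3.127, -0.301, 0.001]
force: [-0.4, 0.6, -0.8]
opening: 0.0327
gripper_force: 0.0
```

Run:
```python
from h import *
s=read_state();print(s['force'],s['tool_pos'],s['t'])
im,d,W=cloud('top');cv2.imwrite('pics/top2.png',cv2.resize(im[150:260,220:420],None,fx=4,fy=4))
u=np.arange(560)[None]; g=im.min(-1);z=W[...,2]
v,u=np.mgrid[0:420,0:560]
m=(u>235)&(u<450)&(v>160)&(v<260)&(z>.058)&(z<.072)&(im.max(-1)<80)
n,l,st,c=cv2.connectedComponentsWithStats(m.astype(np.uint8))
for i in range(1,n):
    if st[i,4]>20: print(c[i],cv2.minAreaRect((W[l==i][:,:2]*1000).astype(np.float32)))
```

```text
[-0.43834061  0.64288541 -0.76328914] [0.33894477 0.08643698 0.37889257] 11.775
[280.57407407 173.51851852] ((593.1364135742188, 301.0122985839844), (10.586917877197266, 16.563983917236328), 79.43863677978516)
[278.96825397 186.71428571] ((571.2020263671875, 304.4894104003906), (10.224806785583496, 17.895919799804688), 88.30592346191406)
[309.87401575 214.8503937 ] ((522.21142578125, 253.54676818847656), (11.494133949279785, 39.67181396484375), 81.94984436035156)
```

View pics/top2.png

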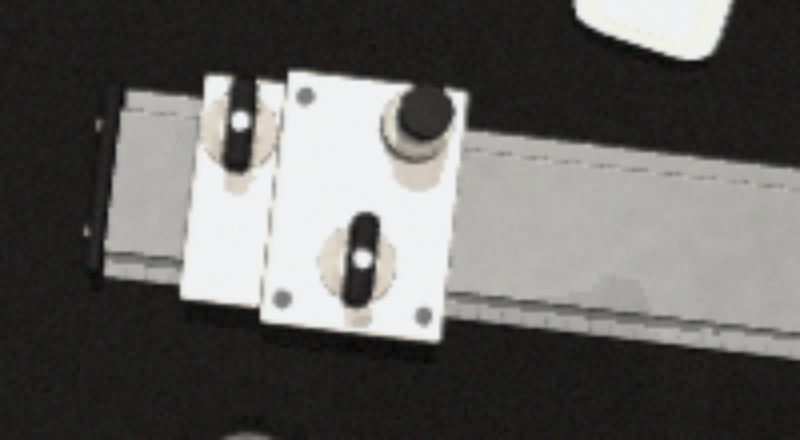

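The carriage is against the stop (seam at crop column ~270-285). Its bar is square across the rail at (363,258), and the stop's knob hasn't moved. I'll hand it in.

```bash
python3 -c "
from plant import robot
print(robot.close_job())"
```

```text
the job is handed in; nothing more can be done
None
```

The carriage is up against the stop block and locked with its clamp knob turned clockwise to the hard end; the stop block did not move in the camera check, the arm is clear, and the job is handed in (about 12 s used).

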